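# Fold out the desk rack's end brace and file two things in it

### The job

Swing the rack's folded end brace up by its orange grip and over until it clicks home against its stop and stays there by itself. Then stand the blue card file in the narrow slot next to the brace and the red case in the wide slot, each upright on its long edge, down on the slot floor and about midway along the slot. Leave the other things on the desk where they are.

Things in the scene. Friction and masses are not known exactly. Their poses are not given: they have to be found in the camera images.
- rack: Dark steel desk rack, fixed. Origin on the desk; base plate x -65 to 65, y -95 to 135 mm, 10 mm thick (its top is the slot floor). Two slots along x, 120 mm long, between aluminium walls 6 mm thick, tops 34 mm above the desk. Two hinge ears at y 105, x +-54 mm, tops 82 mm above the desk, the +x one with a brass detent plunger.
- narrow_slot (a point): Middle of the floor of the narrow slot, 28 mm wide, at y = +35 mm in the rack's frame (nearer the hinge). Axes as the rack's: x along the slot, y toward the hinge end.
- wide_slot (a point): Middle of the floor of the wide slot, 35 mm wide, at y = -45 mm in the rack's frame. Axes as the rack's.
- brace_hinge (a point): Middle of the brace's hinge line, at rack x 0, y +105, z +50 mm; the hinge line runs along the rack's x. Axes as the rack's.
- brace_bar (a point): Middle of the crossbar of the U-shaped steel brace, 130 mm from the hinge line: an orange round grip, 15 mm thick, 56 mm long, along the rack's x. The U's arms are 10 mm rods at x = +-40 mm: 70 mm free between them. Folded, it lies level over the slots, 50 mm above the desk, pointing to the rack's -y.
- brace (a joint): Brace angle: 0 folded level; grows as the bar swings up and over to the rack's +y: bar = hinge + 130 mm * (-cos q along y, sin q up). Friction (0.09 N m) holds it where it is left below 1.0 rad; from 1.0 to 1.38 rad a spring plunger pushes back (about 2 N at the bar); past about 1.48 it snaps on to the stop at 1.62 rad and stays.
- card_file: Slim blue closed card file, rigid, 140 (x) x 22 (y) x 100 (z) mm, 0.25 kg, standing on its long edge; origin at the centre of its underside, z up.
- red_case: Red rigid meter case, 120 x 60 mm and 28 mm thick, 0.12 kg, standing on its long edge. Its x is along the 120 mm, its y points up (60 mm high as it stands), its z is across the thickness; origin at the centre of one large face.
- case_mid (a point): Centre of the red case (30 mm above what it stands on); axes as red_case.
- tape_measure: Yellow tape measure, 71 x 74 x 36 mm, in the open front part of the desk (another lies far at the back); bystander; origin at the centre of its underside.
- coffee_mug: Grey-white mug, 81 mm across, 94 mm high, with handle, just behind the rack (another is far at the back); bystander; origin at the underside.
- tumbler: White tumbler, 90 mm across, 189 mm high; bystander; origin at the centre of the underside.
- yard_camera: Small white camera on a foot, 93 x 68 x 94 mm; bystander; origin at the underside.
- stapler: Black stapler, 37 x 140 x 47 mm, the nearer of two; bystander; origin at the underside.

How it is judged:
By the outcome, as a careful person would: the job done as asked, in the order asked, and still so for the second after the job is handed in, with the robot touching nothing.
It also fails if it takes over 72 s, if anything falls off the work surface, if the arm or the gripper's body presses on something with over 40 N, if the wrist force passes 120 N, or if a joint passes its speed limit or range.

### The arm

A 6-joint arm with a two-finger parallel gripper is mounted at the origin on a cart in front of the work surface, level with it; the furniture and walls round the work are solid. World frame = base frame: x ahead of the robot, y to its left, z up, the work surface at z = 0. Lengths are in m, angles in rad, forces in N, time in s.
With the tool pointing down it reaches from about 0.35 to 0.85 m from the base axis. Payload 8.1 kg.
Tool frame: the origin (TCP) lies between the finger pads; the fingertips stand 14 mm ahead of it and the grasp point (between the pads) lies 5 mm behind it (ctrl.tip_reach is the distance from the TCP to the fingertips, in m); z points along the fingers, y is the line along which they close (so a half turn about z gives the same grasp; the last joint's range is limited). The gripper opens to 93 mm and grips with 3 to 60 N. Pads are 15 mm wide; open, the fingers measure 128 mm over their backs; the gripper's body (75 mm by 188 mm) begins 65 mm behind the grasp point.
Start: joints at [1.058, 0.13, 1.488, -0, 1.523, -0.085], TCP at [0.249, 0.546, 0.233] pointing down, gripper open.
Joint ranges: [-2.96, 2.96], [-0.89, 2.26], [0.02, 2.5], [-1.34, 4.48], [0, 2.73], [-2.66, 2.66]. Speed limits (rad/s): [2.39, 2.39, 2.79, 3.14, 3.14, 3.14].

### API

Orientations are given as a rotation vector (axis times angle).
In Python, from bench import observe, camera, job, ctrl gives the robot as it stands.
- The arm moves only by the tool move_arm, never from a script. Its arguments are lists of equal length, an entry for each row: "translation": the shift along the tool's x, y, z normalised to -1 to 1, where 1 is 0.4 m, a list of three; "spin": the turn about the tool's z normalised to -1 to 1, where 1 is pi rad; "gripper": the closure, from 0 (fully open) to 1 (shut). A call has 1 to 20 rows; each row is the pose to reach, as a shift and turn from the pose commanded when the call began, along the tool's axes at that moment, turning the shorter way round; what a row does not reach only later rows make up. A row lasts 1/8 s, in which the tool goes at most 62.5 mm and 10.7 degrees, less where a joint would pass 70% of its speed; a pose out of reach is approached as far as the arm can. A call with a number of a shift or a turn outside -1 to 1 is refused whole. A call with a gripper value outside its range is refused whole. The fingers move at their own pace and stop on an object; "squeeze" is the grip in N (left out, the last holds). Time passes only in rows, so rows that repeat a pose let the fingers close. It gives the time, the measured TCP pose, the force, the opening and the grip force at its end, in the units of the state.
- observe(): the state, without advancing time (a new reading comes with each control period).
- camera(name): name is "scene" or "top" or "wrist"; returns a dict with "pixels" (384x512x3 uint8, red, green, blue), "K" (3x3 intrinsics, pixels), "R" (3x3) and "t" (3): a world point X has camera coordinates R X + t; the wrist camera has in their place "mount" (4x4, takes a point from camera to tool coordinates, whose origin is the TCP and whose axes are the flange's). Camera axes: x right, y down, z forward; pixel columns grow to the right and rows downward; lengths in m; the calibration is good to about 2 mm. A picture is of the moment at which its call begins: read the wrist's pose just before it. There is no depth.
- job.hand_in(): hands the job in; it is judged then, once.
The state is a dict: "clock": time; "q": joint angles; "dq": joint speeds; "joint_torque": joint torques, N m; "tool_pos": TCP position; "tool_rot": TCP orientation; "force": force on the tool from outside, world axes, zero at the start; "moment": the same for the moment, N m; "width": finger opening in m; "grasp_force": force on a finger pad.
Only numpy, scipy, OpenCV 4.12 (cv2) and the standard library are available. Lean on these libraries where they do the work, as an engineer would, in place of code of your own. Each camera call takes 0.05 s, during which the arm holds its last target. There are 200 camera calls.

## Working session

There is one attempt and no reset: what is moved stays moved. The work goes in short steps, Python scripts to look and compute and a tool call to move; the robot and the scene stay as the last step left them, time stands still between calls to the robot, and variables do not carry over. Pictures are saved under pics/ and viewed, at most 10 in all, crops included, and the job is handed in when it is done.

Besides the shell and the picture viewer there is one more tool, called as name(argument=value, ...) on one line, values as JSON. move_arm: Moves the arm, as the interface text tells. Scaled input: -1 to 1 covers 0.4 m each way for a shift and pi rad each way for a turn. Its arguments: {"type":"object","properties":{"translation":{"type":"array","items":{"type":"array","items":{"type":"number","minimum":-1,"maximum":1}}},"spin":{"type":"array","items":{"type":"number","minimum":-1,"maximum":1}},"gripper":{"type":"array","items":{"type":"number"}},"squeeze":{"type":"number"}},"required":["translation","spin","gripper"]}

```bash
mkdir -p pics; ls; cat > h.py <<'E'
import numpy as np, cv2, pickle
from bench import observe, camera, job, ctrl
from scipy.spatial.transform import Rotation as Ro
def snap(name, f):
    s=observe(); c=camera(name)
    c['state']=s; pickle.dump(c,open(f'pics/{f}.pkl','wb'))
    cv2.imwrite(f'pics/{f}.png',c['pixels'][:,:,::-1]); return c
def load(f): return pickle.load(open(f'pics/{f}.pkl','rb'))
def ext(c):
    if 'R' in c: return np.array(c['R']),np.array(c['t'])
    s=c['state'];M=np.array(c['mount']);T=np.eye(4);T[:3,:3]=Ro.from_rotvec(s['tool_rot']).as_matrix();T[:3,3]=s['tool_pos']
    W=np.linalg.inv(T@M);return W[:3,:3],W[:3,3]
def back(c,uv,z):
    R,t=ext(c);d=R.T@np.linalg.inv(c['K'])@np.array([uv[0],uv[1],1.]);o=-R.T@t
    return o+d*(z-o[2])/d[2]
def proj(c,X):
    R,t=ext(c);p=np.array(c['K'])@(R@np.array(X).T+t[:,None]);return (p[:2]/p[2]).T
def shift(dw,rot):  # world shift -> normalised tool shift
    return Ro.from_rotvec(rot).as_matrix().T@np.array(dw)/0.4
E
python3 - <<'E'
from h import *
a=snap('top','top0');b=snap('scene','scene0')
im=np.vstack([a['pixels'],b['pixels']])[:,:,::-1]
cv2.imwrite('pics/both.png',np.hstack([im[:384],im[384:]])[:, :])
cv2.imwrite('pics/top0b.png',cv2.resize(a['pixels'][:,:,::-1],(800,600),interpolation=cv2.INTER_CUBIC))
cv2.imwrite('pics/scene0b.png',cv2.resize(b['pixels'][:,:,::-1],(800,600),interpolation=cv2.INTER_CUBIC))
for c in(a,b): R,t=ext(c);print(-R.T@t,R[2],c['K'][0])
s=observe();print(s)
print(Ro.from_rotvec(s['tool_rot']).as_matrix().round(3),ctrl.tip_reach)
E
```

```text
pics
[ 0.359548   -0.05531551  1.10412781] [ 0.17792718  0.0111512  -0.98398047] [363.57617684   0.         258.31902419]
[-0.09587517 -0.43320762  0.9903947 ] [ 0.52575069  0.32348913 -0.78672803] [368.93844496   0.         258.42296759]
{'clock': 0.1, 'q': array([ 1.05757878e+00,  1.31080888e-01,  1.48917336e+00, -3.31839912e-06,
        1.52302372e+00, -8.54255881e-02]), 'dq': array([-2.69651657e-04,  1.96310725e-06, -1.68615607e-03,  4.47370513e-04,
        5.81893573e-04, -7.94127953e-04]), 'joint_torque': array([-7.69591367e-06, -5.61342430e+01, -4.93092513e+01,  7.70081906e-02,
        2.92131380e-02, -6.48256992e-05]), 'tool_pos': array([0.2486656 , 0.5454949 , 0.23169355]), 'tool_rot': array([-6.66756493e-01, -3.06951649e+00,  2.53071671e-03]), 'force': array([ 0.76230572, -0.74337589, -0.04705418]), 'moment': array([ 0.01389731,  0.04029264, -0.04889748]), 'grasp_force': 0.0, 'width': 0.09288007650284807}
[[-0.91   0.415 -0.001]
 [ 0.415  0.91  -0.001]
 [ 0.    -0.002 -1.   ]] 0.014
```

View pics/top0b.png

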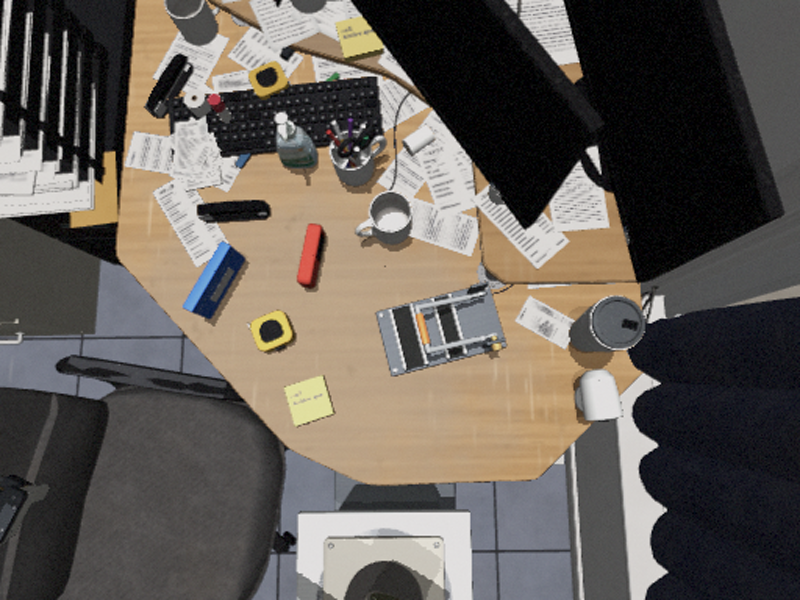

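View pics/scene0b.png

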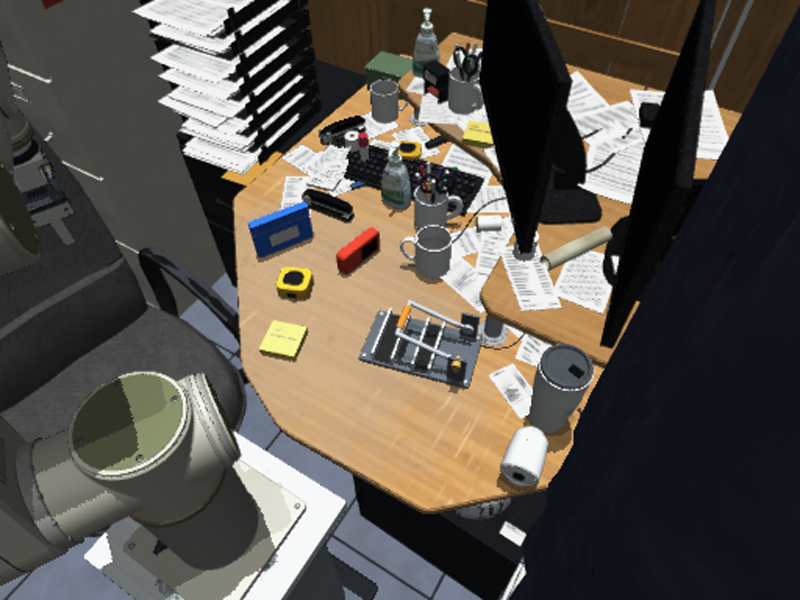

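The top view shows the rack near (440,330) with its hinge end on the right. The blue file is at (215,280), the red case at (311,255), the mug at (388,220) and the tape measure at (271,330). Next I'll enlarge the rack and the two objects.

```bash
python3 - <<'E'
from h import *
im=load('top0')['pixels'][:,:,::-1]
def crop(u,v,n): cv2.imwrite(n,cv2.resize(im[v:v+75,u:u+100],(800,600),interpolation=cv2.INTER_CUBIC))
crop(237,172,'pics/c1.png');crop(112,137,'pics/c2.png')
E
```

```text
(no output)
```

View pics/c1.png

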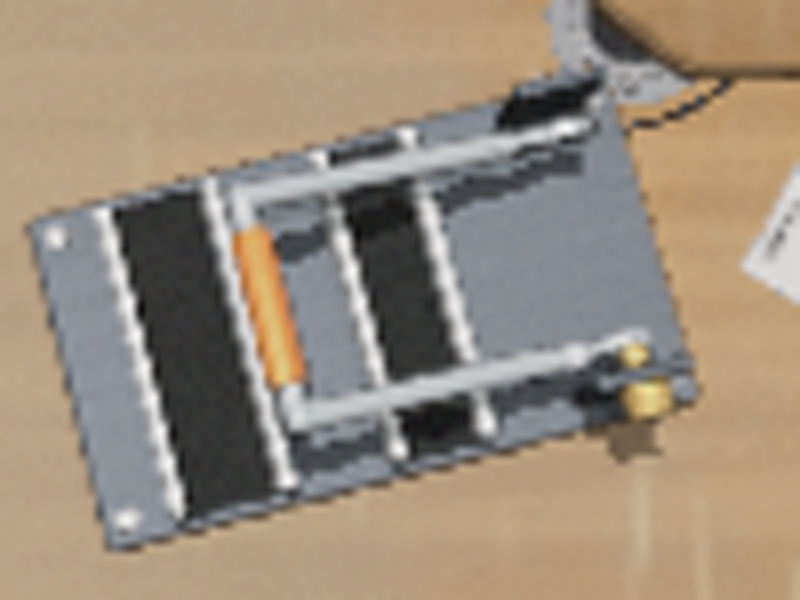

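View pics/c2.png

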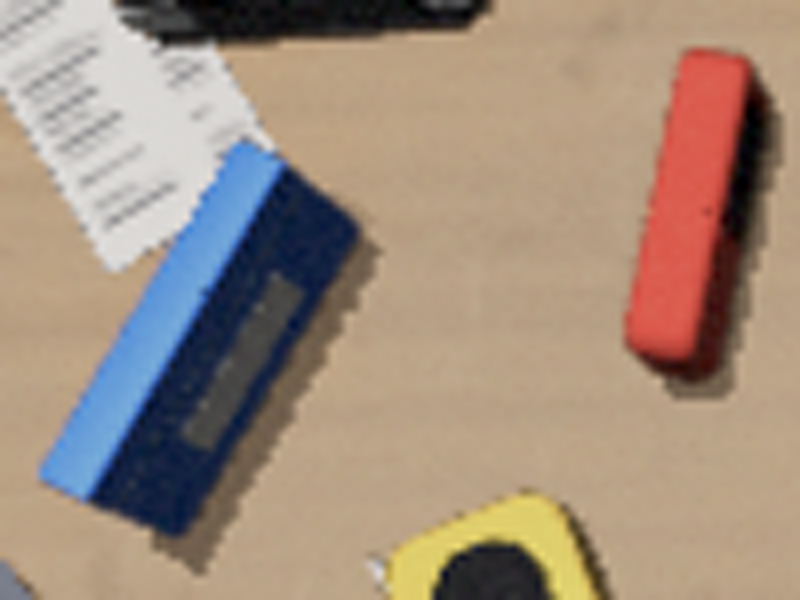

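The rack crop shows plate corners at (30,222), (112,550) and (692,395), wall-top ends, and the grip centre at (268,308). The other crop shows the blue top corners at (243,138), (287,165), (92,500) and (40,478). The red top corners are at (683,50), (750,55), (692,360) and (628,345). I'll fit the poses to these.

```bash
cat > m.py <<'E'
from h import *
from scipy.optimize import least_squares
c=load('top0')
o1=lambda p:[237+(p[0]+.5)/8-.5,172+(p[1]+.5)/8-.5]
o2=lambda p:[112+(p[0]+.5)/8-.5,137+(p[1]+.5)/8-.5]
def fit(L,uv,x0,f=2e-3):
    L=np.array(L)/1e3;uv=np.array(uv)
    def P(x):
        a=x[2];R=np.array([[np.cos(a),-np.sin(a)],[np.sin(a),np.cos(a)]])
        return np.c_[L[:,:2]@R.T+x[:2],L[:,2]]
    r=least_squares(lambda x:(proj(c,P(x))-uv).ravel(),x0,loss='soft_l1')
    print(r.x.round(4),np.degrees(r.x[2]).round(2),'res px',(proj(c,P(r.x))-uv).round(1).tolist());return r.x
L=[(-65,-95,10),(65,-95,10),(65,135,10)];U=[(30,222),(112,550),(692,395)]
for y,a,b in[(-65.5,(103,210),(178,515)),(-24.5,(210,183),(287,483)),(18,(320,155),(398,452)),(52,(405,132),(485,430))]:
    L+=[(-60,y,34),(60,y,34)];U+=[a,b]
L+=[(0,-25,54)];U+=[(268,308)]
if __name__=='__main__':
    g=back(c,o1((350,300)),.03)
    rk=fit(L,[o1(u) for u in U],[g[0],g[1],np.pi])
    B=[(243,138),(287,165),(92,500),(40,478)]
    X=[back(c,o2(u),.1) for u in B];X=np.array(X);print('blue',X.mean(0).round(4),[np.linalg.norm(X[i]-X[i-1]).round(3) for i in range(4)])
    m=X.mean(0);d=X[0]+X[1]-X[2]-X[3];bl=fit([(70,11,100),(70,-11,100),(-70,-11,100),(-70,11,100)],[o2(u) for u in B],[m[0],m[1],np.arctan2(d[1],d[0])])
    B=[(683,50),(750,55),(692,360),(628,345)]
    X=np.array([back(c,o2(u),.06) for u in B]);print('red',X.mean(0).round(4),[np.linalg.norm(X[i]-X[i-1]).round(3) for i in range(4)])
    m=X.mean(0);d=X[0]+X[1]-X[2]-X[3];rd=fit([(60,14,60),(60,-14,60),(-60,-14,60),(-60,14,60)],[o2(u) for u in B],[m[0],m[1],np.arctan2(d[1],d[0])])
    for n,uv,z in[('mug',(390,213),.094),('tape',(271,330),.03),('tumb',(612,318),.189),('cam',(600,397),.05),('stap',(233,210),.04),('monitor base edge',(485,275),0)]: print(n,back(c,(uv[0]*.64,uv[1]*.64),z).round(3))
    a=rk[2];R=np.array([[np.cos(a),-np.sin(a)],[np.sin(a),np.cos(a)]])
    for n,p in[('nar',(0,35)),('wide',(0,-45)),('hinge',(0,105)),('bar',(0,-25)),('hinge-end',(0,135))]: print(n,(R@np.array(p)/1e3+rk[:2]).round(4))
    np.save('poses.npy',[rk,bl,rd])
    # check in scene view
    s=load('scene0');im=s['pixels'][:,:,::-1].copy();k=cv2.resize(im,None,fx=2,fy=2,interpolation=cv2.INTER_CUBIC)
    def dr(x,L,col):
        a=x[2];R=np.array([[np.cos(a),-np.sin(a)],[np.sin(a),np.cos(a)]]);Lm=np.array(L)/1e3
        for u in proj(s,np.c_[Lm[:,:2]@R.T+x[:2],Lm[:,2]]): cv2.circle(k,tuple(int(v) for v in (u*2+.5).round()),2,col,-1)
    dr(rk,L+[(0,-25,50),(0,105,50)],(0,255,0))
    for z in(0,100): dr(bl,[(70,11,z),(70,-11,z),(-70,-11,z),(-70,11,z)],(0,255,255))
    for z in(0,60): dr(rd,[(60,14,z),(60,-14,z),(-60,-14,z),(-60,14,z)],(255,255,0))
    cv2.imwrite('pics/chk.png',cv2.resize(k[220:520,300:700],(800,600)))
E
python3 m.py
```

```text
[ 0.4826 -0.0935  3.3825] 193.81 res px [[-0.7, -0.5], [-0.4, 0.3], [1.4, 0.3], [-0.3, -1.1], [0.4, 0.1], [-0.3, -1.1], [0.4, 0.6], [-0.3, -1.1], [0.5, 0.8], [0.1, -1.1], [0.9, 0.6], [-2.6, 2.0]]
blue [0.5779 0.3128 0.1   ] [np.float64(0.139), np.float64(0.019), np.float64(0.136), np.float64(0.02)]
[ 0.5778  0.3127 -0.4894] -28.04 res px [[-0.3, -0.4], [0.8, -0.4], [-0.1, 0.8], [-0.3, 0.0]]
red [0.6283 0.1355 0.06  ] [np.float64(0.114), np.float64(0.025), np.float64(0.118), np.float64(0.024)]
[ 0.6285  0.1356 -0.1644] -9.42 res px [[-0.3, -1.1], [0.5, -0.4], [0.5, 0.4], [-0.8, 0.9]]
mug [ 0.693 -0.02   0.094]
tape [0.485 0.21  0.03 ]
tumb [ 0.479 -0.381  0.189]
cam [ 0.353 -0.398  0.05 ]
stap [0.722 0.29  0.04 ]
monitor base edge [ 0.593 -0.205  0.   ]
nar [ 0.4909 -0.1275]
wide [ 0.4718 -0.0498]
hinge [ 0.5076 -0.1955]
bar [ 0.4766 -0.0692]
hinge-end [ 0.5148 -0.2246]
```

View pics/chk.png

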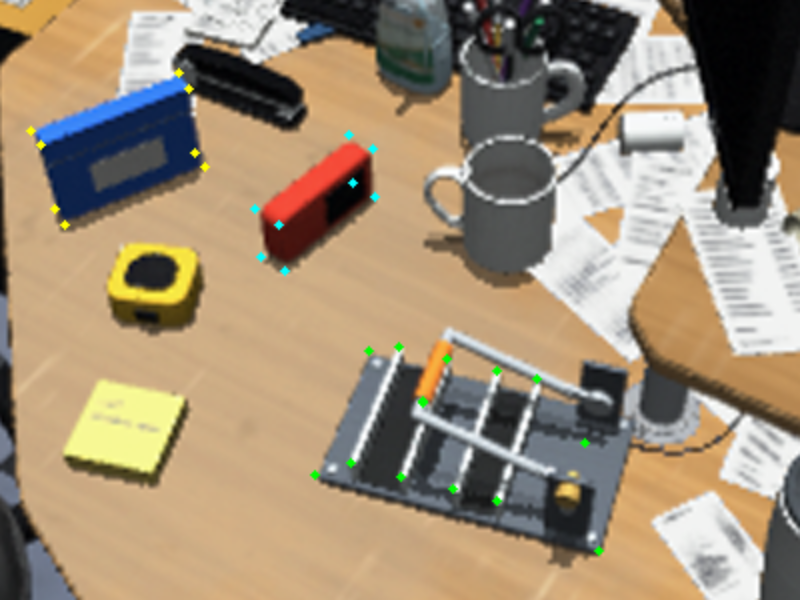

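The overlay agrees to about 1 px, but the bar sits about 20 mm above the level pose, so the brace may be slightly raised. I'll move above the rack and measure it there with the wrist camera.

move_arm(translation=[[-0.1,-0.1,-0.05],[-0.2,-0.2,-0.1],[-0.3,-0.3,-0.15],[-0.4,-0.4,-0.2],[-0.5,-0.5,-0.24],[-0.57,-0.56,-0.245],[-0.57,-0.56,-0.245]], spin=[0,0,0,0,0,0,0], gripper=[0,0,0,0,0,0,0], squeeze=20)

```text
clock: 0.98
tool_pos: [0.3643, 0.2457, 0.3308]
tool_rot: [0.673, 3.068, 0.0]
force: [0.2, 0.3, -0.2]
width: 0.0929
grasp_force: 0.0
```

move_arm(translation=[[-0.1,-0.1,0],[-0.2,-0.2,0],[-0.3,-0.3,0],[-0.4,-0.4,0],[-0.5,-0.5,0],[-0.57,-0.56,0],[-0.57,-0.56,0],[-0.57,-0.56,0]], spin=[-0.05,-0.1,-0.15,-0.18,-0.2,-0.213,-0.213,-0.213], gripper=[0,0,0,0,0,0,0,0])

```text
clock: 1.98
tool_pos: [0.4778, -0.0497, 0.3301]
tool_rot: [0.378, -3.118, -0.002]
force: [-0.7, 0.9, 0.1]
width: 0.0926
grasp_force: 0.0
```

```bash
python3 - <<'E'
from h import *
w=snap('wrist','w1');cv2.imwrite('pics/w1b.png',cv2.resize(w['pixels'][:,:,::-1],(800,600),interpolation=cv2.INTER_CUBIC))
s=w['state'];print(s['clock'],s['tool_pos'],s['q'].round(3),s['force'].round(2),w['K'],np.array(w['mount']).round(3));
M=Ro.from_rotvec(s['tool_rot']).as_matrix();print(M.round(3))
def tri(a,b):
    A=[];
    for c,uv in((load('top0'),a),(load('scene0'),b)):
        R,t=ext(c);P=np.array(c['K'])@np.c_[R,t];A+=[uv[0]*P[2]-P[0],uv[1]*P[2]-P[1]]
    X=np.linalg.svd(np.array(A))[2][-1];return X[:3]/X[3]
print('bar',tri((237+268.5/8-.5,172+308.5/8-.5),(258,203.25)),'mon',tri((339,146),(336,160)))
rk=np.load('poses.npy')[0]
a=rk[2];R=np.array([[np.cos(a),-np.sin(a)],[np.sin(a),np.cos(a)]])
E
```

```text
1.975 [ 0.47779434 -0.04968735  0.33008749] [-2.110e-01 -2.140e-01  1.648e+00  1.000e-03  1.710e+00 -2.023e+00] [-0.69  0.91  0.07] [[321.31578981   0.         251.01973056]
 [  0.         321.31578981 195.16621036]
 [  0.           0.           1.        ]] [[-0.001 -0.954 -0.301  0.085]
 [ 1.    -0.001 -0.001  0.001]
 [ 0.001 -0.301  0.954 -0.152]
 [ 0.     0.     0.     1.   ]]
[[-0.971 -0.239 -0.001]
 [-0.239  0.971  0.001]
 [ 0.001  0.001 -1.   ]]
bar [ 0.47868796 -0.07676183  0.08962493] mon [ 0.61636014 -0.24569887  0.24580874]
```

View pics/w1b.png

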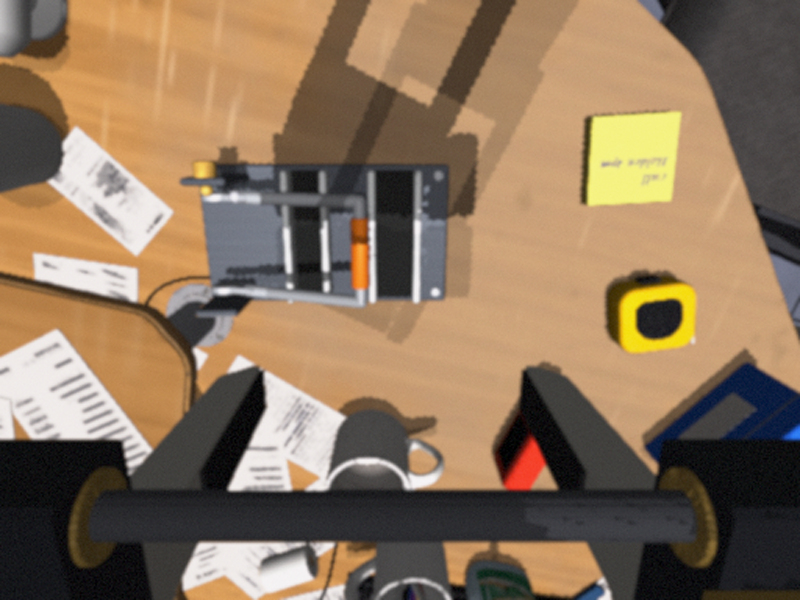

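The wrist view shows the grip at (360,253) and the walls at columns 284, 323, 372 and 417. Triangulation puts the bar at z≈0.09, so the brace starts at q≈0.31. I'll refine the rack from brightness profiles across its walls in all three cameras.

```bash
cat > prof.py <<'E'
from h import *
from scipy.ndimage import map_coordinates
def rackpts(rk,L):
    L=np.atleast_2d(L)/1e3;a=rk[2];R=np.array([[np.cos(a),-np.sin(a)],[np.sin(a),np.cos(a)]])
    return np.c_[L[:,:2]@R.T+rk[:2],L[:,2]]
def walls(c,rk,xs,ys=(-65.5,-24.5,18,52),z=34):
    g=c['pixels'].astype(float).mean(2);out=[]
    for x in xs:
        row=[]
        for y in ys:
            t=np.arange(-12,12.01,.5);p=proj(c,rackpts(rk,[(x,y+d,z) for d in t]))
            v=map_coordinates(g,[p[:,1],p[:,0]],order=1)
            w=np.clip(v-np.median(v)-.4*(v.max()-np.median(v)),0,None);k=np.argmax(v);m=abs(t-t[k])<5
            row.append((round(float((w*t)[m].sum()/w[m].sum()),1),int(v.max()-v.min())))
        out.append((x,row))
    return out
E
python3 - <<'E'
from prof import *
rk=np.load('poses.npy')[0]
for n in('w1','top0','scene0'):
    print(n);[print(r) for r in walls(load(n),rk,(-50,-25,0,25,50))]
w=load('w1');print('bar',[back(w,(230.4,161.9),z).round(4) for z in(.085,.095)])
b=back(w,(230.4,161.9),.0925);a=rk[2];R=np.array([[np.cos(a),-np.sin(a)],[np.sin(a),np.cos(a)]]);print(R.T@(b[:2]-rk[:2]))
for q in(.3,.35,.6,.8,1,1.2,1.4,1.62):
    print(q,rackpts(rk,[(0,105-130*np.cos(q),50+130*np.sin(q))]).round(4))
E
```

```text
w1
(-50, [(-0.6, 202), (-0.6, 201), (-0.6, 47), (9.9, 35)])
(-25, [(-0.6, 198), (-0.9, 191), (-0.8, 222), (-1.1, 219)])
(0, [(-0.7, 192), (-1.2, 186), (-1.0, 197), (-0.9, 198)])
(25, [(-1.3, 168), (-0.8, 128), (-1.1, 88), (-0.9, 131)])
(50, [(-0.8, 132), (-0.8, 135), (-1.1, 134), (-1.1, 126)])
top0
(-50, [(-0.4, 162), (-0.5, 165), (-11.4, 47), (-0.5, 63)])
(-25, [(-0.3, 157), (-1.2, 158), (-0.5, 191), (-0.3, 189)])
(0, [(-0.6, 163), (-1.2, 160), (-0.3, 167), (-0.3, 164)])
(25, [(-0.8, 165), (9.9, 165), (-0.5, 160), (-0.4, 163)])
(50, [(-0.7, 172), (-0.4, 159), (-0.8, 134), (-0.7, 171)])
scene0
(-50, [(1.4, 138), (2.6, 64), (1.2, 97), (1.6, 96)])
(-25, [(1.5, 187), (3.2, 92), (1.0, 202), (1.5, 204)])
(0, [(1.4, 194), (-4.7, 155), (1.5, 188), (1.4, 198)])
(25, [(1.2, 187), (1.0, 146), (1.1, 195), (1.1, 131)])
(50, [(1.2, 192), (1.7, 198), (1.0, 116), (1.4, 150)])
bar [array([ 0.4807, -0.0751,  0.085 ]), array([ 0.4785, -0.0749,  0.095 ])]
[-0.00103314 -0.01885339]
0.3 [[ 0.478  -0.0749  0.0884]]
0.35 [[ 0.4785 -0.0769  0.0946]]
0.6 [[ 0.482  -0.0913  0.1234]]
0.8 [[ 0.486  -0.1075  0.1433]]
1 [[ 0.4909 -0.1273  0.1594]]
1.2 [[ 0.4964 -0.1497  0.1712]]
1.4 [[ 0.5023 -0.174   0.1781]]
1.62 [[ 0.5091 -0.2017  0.1798]]
```

move_arm(translation=[[0.005,-0.03,0.1],[0.0145,-0.062,0.2],[0.0145,-0.062,0.3],[0.0145,-0.062,0.4],[0.0145,-0.062,0.5],[0.0145,-0.062,0.57],[0.0145,-0.062,0.605],[0.0145,-0.062,0.605],[0.0145,-0.062,0.605],[0.0145,-0.062,0.605],[0.0145,-0.062,0.605],[0.0145,-0.062,0.605],[0.0145,-0.062,0.605],[0.0145,-0.062,0.605],[0.0145,-0.062,0.605]], spin=[0,0,0,0,0,0,0,0,0,0,0,0,0,0,0], gripper=[0,0,0,0,0,0,0,0,1,1,1,1,1,1,1], squeeze=20)

```text
clock: 3.9
tool_pos: [0.4782, -0.0763, 0.0886]
tool_rot: [0.378, -3.119, -0.0]
force: [0.1, -0.2, -0.3]
width: 0.0274
grasp_force: 0.0
```

```bash
python3 - <<'E'
from prof import *
rk=np.load('poses.npy')[0];s=observe();M=Ro.from_rotvec(s['tool_rot']).as_matrix()
print(s['tool_pos'].round(4),s['width'],s['grasp_force'],s['force'].round(2))
q0=.31
p=lambda q:np.array([0,105-130*np.cos(q),50+130*np.sin(q)])
for q in np.arange(.4,1.7,.1): 
    d=(p(q)-p(q0));print(round(q,2),(np.array([0,-d[1],-d[2]])/400).round(3))
d=p(1.62)-p(q0);print(1.62,d/400)
E
```

```text
[ 0.4782 -0.0763  0.0886] 0.027401150395755195 0.0 [ 0.05 -0.16 -0.29]
0.4 [ 0.    -0.01  -0.027]
0.5 [ 0.    -0.024 -0.057]
0.6 [ 0.    -0.041 -0.084]
0.7 [ 0.    -0.061 -0.11 ]
0.8 [ 0.    -0.083 -0.134]
0.9 [ 0.    -0.107 -0.155]
1.0 [ 0.    -0.134 -0.174]
1.1 [ 0.    -0.162 -0.19 ]
1.2 [ 0.    -0.192 -0.204]
1.3 [ 0.    -0.223 -0.214]
1.4 [ 0.    -0.254 -0.221]
1.5 [ 0.    -0.287 -0.225]
1.6 [ 0.    -0.319 -0.226]
1.62 [0.         0.32549315 0.22546261]
```

Fingers still closing; wait a few rows more.

move_arm(translation=[[0,0,0],[0,0,0],[0,0,0],[0,0,0]], spin=[0,0,0,0], gripper=[1,1,1,1])

```text
clock: 4.4
tool_pos: [0.4781, -0.0759, 0.0886]
tool_rot: [0.378, -3.119, -0.001]
force: [-1.3, 4.7, 1.2]
width: 0.0141
grasp_force: 20.0
```

move_arm(translation=[[0,-0.01,-0.027],[0,-0.024,-0.057],[0,-0.041,-0.084],[0,-0.061,-0.11],[0,-0.083,-0.134],[0,-0.107,-0.155],[0,-0.134,-0.174],[0,-0.134,-0.174]], spin=[0,0,0,0,0,0,0,0], gripper=[1,1,1,1,1,1,1,1])

```text
clock: 5.4
tool_pos: [0.4914, -0.1291, 0.1604]
tool_rot: [-0.377, 3.118, -0.001]
force: [-6.0, 5.9, 10.0]
width: 0.0142
grasp_force: 20.0
```

move_arm(translation=[[0,-0.014,-0.01],[0,-0.028,-0.018],[0,-0.058,-0.032],[0,-0.089,-0.042],[0,-0.12,-0.049],[0,-0.153,-0.053],[0,-0.17,-0.053],[0,-0.185,-0.053],[0,-0.192,-0.053],[0,-0.192,-0.053]], spin=[0,0,0,0,0,0,0,0,0,0], gripper=[1,1,1,1,1,1,1,1,1,1])

```text
clock: 6.65
tool_pos: [0.509, -0.2017, 0.1795]
tool_rot: [0.379, -3.118, -0.004]
force: [-4.5, 7.0, 8.4]
width: 0.0141
grasp_force: 20.0
```

move_arm(translation=[[0,0,0],[0,0,0],[0,0,0],[0,0,0],[0,0,0],[0,0,-0.08],[0,0.05,-0.2],[0,0.1,-0.35],[0,0.2,-0.4],[0,0.3,-0.4],[0,0.35,-0.4]], spin=[0,0,0,0,0,0,0,0,0,0,0], gripper=[0.5,0.5,0.5,0.5,0.5,0.5,0.5,0.5,0.5,0.5,0.5])

```text
clock: 8.02
tool_pos: [0.4758, -0.0656, 0.34]
tool_rot: [-0.38, 3.117, -0.001]
force: [-0.1, -0.0, 0.6]
width: 0.0466
grasp_force: 0.0
```

```bash
python3 - <<'E'
from prof import *
rk,bl,rd=np.load('poses.npy')
s=snap('scene','s2');w=snap('wrist','w2');print(w['state']['tool_pos'])
a=s['pixels'][110:280,130:390,::-1];a=cv2.resize(a,(800,523),interpolation=cv2.INTER_CUBIC)
# orange centroid vs predicted q
for c in(s,w):
    hsv=cv2.cvtColor(c['pixels'],cv2.COLOR_RGB2HSV);m=cv2.inRange(hsv,(8,170,120),(18,255,255))
    n,l,st,ce=cv2.connectedComponentsWithStats(m);o=[(st[i,4],ce[i].round(1)) for i in range(1,n) if st[i,4]>40];print(o)
    for q in(1.4,1.5,1.62): print(q,proj(c,rackpts(rk,[(0,105-130*np.cos(q),50+130*np.sin(q))])).round(1))
cv2.imwrite('pics/s2b.png',a)
print(rackpts(rk,[(0,35,10)]),bl,rd)
E
```

```text
[ 0.4754426  -0.06425894  0.3397176 ]
[(np.int32(61), array([301.9, 194. ]))]
1.4 [[291.4 192.8]]
1.5 [[295.9 193.5]]
1.62 [[301.3 194.7]]
[(np.int32(574), array([110.6, 182.8]))]
1.4 [[138.6 181.3]]
1.5 [[125.2 181.7]]
1.62 [[109.6 181.7]]
[[ 0.49091379 -0.12748952  0.01      ]] [ 0.57780512  0.31271867 -0.48936219] [ 0.62846347  0.13555643 -0.16436061]
```

View pics/s2b.png

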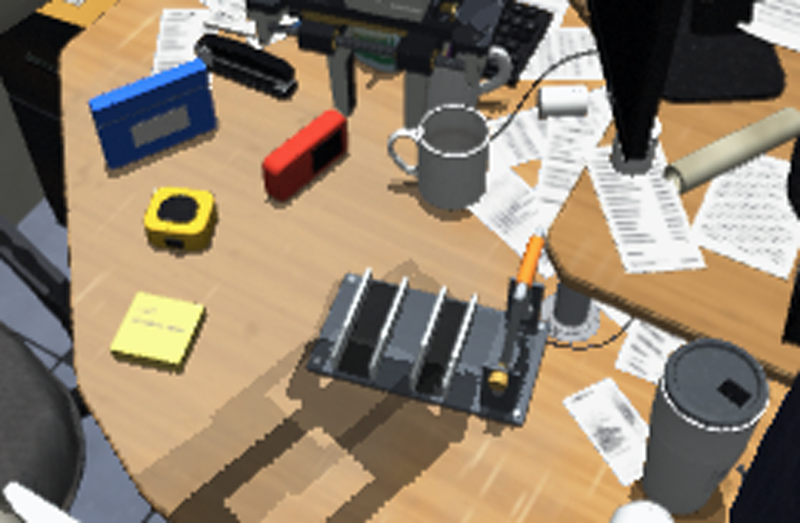

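The brace rests at q≈1.62: the orange centroid matches that angle in both views, and the plunger side looks seated. Now I'll go above the blue file.

move_arm(translation=[[-0.05,0.1,0],[-0.12,0.23,0],[-0.2,0.36,0],[-0.27,0.49,0],[-0.34,0.62,0],[-0.41,0.75,0],[-0.474,0.854,0.05],[-0.474,0.854,0.1],[-0.474,0.854,0.1],[-0.474,0.854,0.1]], spin=[0,0.05,0.1,0.15,0.2,0.2325,0.2325,0.2325,0.2325,0.2325], gripper=[0,0,0,0,0,0,0,0,0,0])

```text
clock: 9.38
tool_pos: [0.5789, 0.3084, 0.3003]
tool_rot: [0.763, 3.047, 0.0]
force: [0.0, -0.4, 1.0]
width: 0.093
grasp_force: 0.0
```

```bash
python3 - <<'E'
from prof import *
rk,bl,rd=np.load('poses.npy')
w=snap('wrist','w3');s=w['state'];M=Ro.from_rotvec(s['tool_rot']).as_matrix();print(s['clock'],s['tool_pos'],M.round(3))
p=proj(w,rackpts(bl,[(70,11,100),(70,-11,100),(-70,-11,100),(-70,11,100)]));print('pred',p.round(1))
hsv=cv2.cvtColor(w['pixels'],cv2.COLOR_RGB2HSV);m=cv2.inRange(hsv,(100,120,150),(120,255,255))
n,l,st,ce=cv2.connectedComponentsWithStats(m);i=1+np.argmax(st[1:,4]);print(st[i],ce[i])
ys,xs=np.where(l==i);r=cv2.minAreaRect(np.c_[xs,ys].astype(np.float32));b=cv2.boxPoints(r);X=np.array([back(w,u,.1) for u in b]);print(b.round(1));print(X.round(4),X.mean(0).round(4),[np.linalg.norm(X[k]-X[k-1]).round(3) for k in range(4)])
im=w['pixels'][:,:,::-1].copy()
for u in p: cv2.circle(im,tuple(int(v) for v in u.round()),2,(0,255,0),-1)
cv2.imwrite('pics/w3b.png',cv2.resize(im,(800,600)))
E
```

```text
9.375 [0.57893989 0.30842009 0.30030234] [[-0.882  0.471  0.001]
 [ 0.471  0.882 -0.   ]
 [-0.001  0.    -1.   ]]
pred [[263.1 227.6]
 [244.6 227.6]
 [243.4 105.3]
 [264.3 105.2]]
[248 105  20  61 868] [256.94700461 135.15898618]
[[246.2 164.8]
 [250.3 104.2]
 [267.8 105.3]
 [263.7 166. ]]
[[0.5686 0.308  0.1   ]
 [0.5133 0.3428 0.1   ]
 [0.5231 0.3586 0.1   ]
 [0.579  0.3246 0.1   ]] [0.546  0.3335 0.1   ] [np.float64(0.02), np.float64(0.065), np.float64(0.019), np.float64(0.065)]
```

View pics/w3b.png

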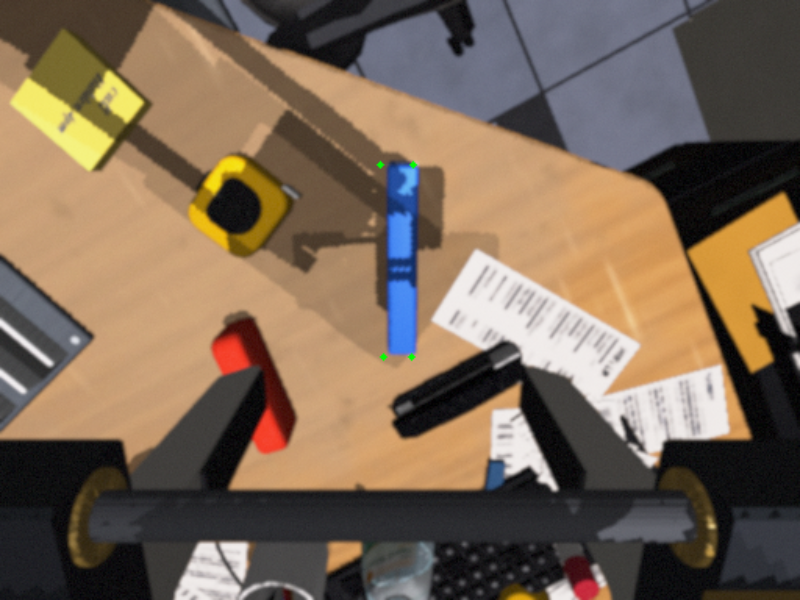

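The file appears about 2.5 px to the +tool-y side of the prediction, roughly 2–3 mm; its length and angle agree. I'll descend part-way and then correct.

move_arm(translation=[[0,0,0.12],[0,0,0.24],[0,0,0.34],[0,0,0.35],[0,0,0.35]], spin=[0,0,0,0,0], gripper=[0,0,0.3,0.5,0.5])

```text
clock: 10.05
tool_pos: [0.5795, 0.3099, 0.162]
tool_rot: [0.761, 3.046, 0.003]
force: [1.3, 0.4, -0.1]
width: 0.0674
grasp_force: 0.0
```

```bash
python3 - <<'E'
from prof import *
rk,bl,rd=np.load('poses.npy')
w=snap('wrist','w4');s=w['state'];M=Ro.from_rotvec(s['tool_rot']).as_matrix();print(s['clock'],s['tool_pos'],s['width'])
g=w['pixels'].astype(float)
# profile across file top (z=.1): blue minus red
for x in(-55,-40,-25,-10):
    t=np.arange(-25,25.1,1);p=proj(w,rackpts(bl,[(x,d,100) for d in t]))
    v=map_coordinates(g[:,:,2]-g[:,:,0],[p[:,1],p[:,0]],order=1);b=v>.5*v.max();print(x,t[b].min(),t[b].max(),int(v.max()))
print('shift to file centre, tool axes',M.T@(np.r_[bl[:2],.1]-s['tool_pos']))
E
```

```text
10.05 [0.57949205 0.30986941 0.16195397] 0.06741830071389406
-55 -6.0 13.0 139
-40 -6.0 13.0 106
-25 -5.0 13.0 173
-10 -5.0 14.0 178
shift to file centre, tool axes [0.00293708 0.00158671 0.06195251]
```

move_arm(translation=[[0.007,0.01,0],[0.007,0.01,0.05],[0.007,0.01,0.11],[0.007,0.01,0.155],[0.007,0.01,0.155],[0.007,0.01,0.155],[0.007,0.01,0.155],[0.007,0.01,0.155],[0.007,0.01,0.155],[0.007,0.01,0.155],[0.007,0.01,0.155],[0.007,0.01,0.155]], spin=[0,0,0,0,0,0,0,0,0,0,0,0], gripper=[0.4,0.4,0.4,0.4,0.4,1,1,1,1,1,1,1], squeeze=30)

```text
clock: 11.6
tool_pos: [0.5782, 0.3151, 0.098]
tool_rot: [0.76, 3.047, 0.001]
force: [0.2, 0.5, 4.1]
width: 0.022
grasp_force: 30.0
```

Gripped at 22.0 mm. Lift and carry.

move_arm(translation=[[0,0,-0.05],[0,0,-0.12],[0,0,-0.2],[0,-0.05,-0.27],[-0.04,-0.12,-0.27],[-0.08,-0.24,-0.27],[-0.12,-0.36,-0.27],[-0.15,-0.46,-0.27],[-0.15,-0.5,-0.27],[-0.15,-0.5,-0.27]], spin=[0,0,0,0,0,0,0,0,0,0], gripper=[1,1,1,1,1,1,1,1,1,1])

```text
clock: 12.85
tool_pos: [0.5364, 0.1096, 0.2059]
tool_rot: [-0.763, -3.047, -0.0]
force: [0.7, 1.0, -2.1]
width: 0.0212
grasp_force: 29.9
```

```bash
cat > go.py <<'E'
import sys
from prof import *
def go(rx,ry,z,ang=None):
    rk=np.load('poses.npy')[0];s=observe();M=Ro.from_rotvec(s['tool_rot']).as_matrix()
    T=rackpts(rk,[(rx,ry,z)])[0];d=M.T@(T-s['tool_pos'])/.4
    yaw=np.degrees(np.arctan2(M[1,0],M[0,0]));tgt=np.degrees(rk[2]) if ang is None else ang
    dy=(tgt-yaw+90)%180-90
    print(s['clock'].round(2),'pos',s['tool_pos'].round(4),'target',T.round(4),'shift',d.round(4),'spin',round(-dy/180,4),'w',s['width'].round(4),'gf',s['grasp_force'],'F',s['force'].round(1))
    a=rk[2];R=np.array([[np.cos(a),-np.sin(a)],[np.sin(a),np.cos(a)]]);print('rack mm',(R.T@(s['tool_pos'][:2]-rk[:2])*1e3).round(1),s['q'].round(2))
if __name__=='__main__': go(*map(float,sys.argv[1:]))
E
python3 go.py 0 35 200
```

```text
Traceback (most recent call last):
  File "go.py", line 10, in <module>
    if __name__=='__main__': go(*map(float,sys.argv[1:]))
                             ~~^^^^^^^^^^^^^^^^^^^^^^^^^^
  File "go.py", line 8, in go
    print(s['clock'].round(2),'pos',s['tool_pos'].round(4),'target',T.round(4),'shift',d.round(4),'spin',round(-dy/180,4),'w',s['width'].round(4),'gf',s['grasp_force'],'F',s['force'].round(1))
          ^^^^^^^^^^^^^^^^
AttributeError: 'float' object has no attribute 'round'
```

```bash
sed -i "s/s\['clock'\].round(2)/s['clock']/; s/s\['width'\].round(4)/s['width']/" go.py; python3 go.py 0 35 200
```

```text
12.85 pos [0.5364 0.1096 0.2059] target [ 0.4909 -0.1275  0.2   ] shift [-0.1789 -0.5765  0.0146] spin -0.2328 w 0.021234295079053975 gf 29.944546222686768 F [ 0.7  1.  -2.1]
rack mm [-100.8 -184.4] [ 0.11  0.    1.67  0.    1.47 -0.97]
```

move_arm(translation=[[0,-0.05,0],[-0.03,-0.12,0],[-0.06,-0.2,0],[-0.09,-0.29,0],[-0.12,-0.38,0],[-0.15,-0.47,0],[-0.17,-0.54,0],[-0.179,-0.5765,0.01],[-0.179,-0.5765,0.015],[-0.179,-0.5765,0.015],[-0.179,-0.5765,0.015]], spin=[-0.05,-0.1,-0.15,-0.2,-0.2328,-0.2328,-0.2328,-0.2328,-0.2328,-0.2328,-0.2328], gripper=[1,1,1,1,1,1,1,1,1,1,1])

```text
clock: 14.22
tool_pos: [0.492, -0.126, 0.1994]
tool_rot: [-0.382, 3.118, 0.001]
force: [-1.1, -0.3, -3.0]
width: 0.0216
grasp_force: 29.9
```

```bash
python3 - <<'E'
from go import *
go(0,35,150)
rk=np.load('poses.npy')[0]
w=snap('wrist','w5')
# wall profile on visible part, and file top edges, in wrist view
[print(r) for r in walls(w,rk,(10,30,45,55))]
cv2.imwrite('pics/w5b.png',cv2.resize(w['pixels'][:,:,::-1],(800,600)))
t=snap('top','t5');[print('top',r) for r in walls(t,rk,(-55,-30,0,30,55))]
g=w['pixels'].astype(float);z=.1005+w['state']['tool_pos'][2]-.098-.0005
for x in(20,35,50):
    tt=np.arange(-25,25.1,1);p=proj(w,rackpts(rk,[(x,35+d,z*1e3) for d in tt]))
    v=map_coordinates(g[:,:,2]-g[:,:,0],[p[:,1],p[:,0]],order=1);b=v>.5*v.max();print(x,tt[b].min(),tt[b].max(),int(v.max()))
E
```

```text
14.225 pos [ 0.492  -0.126   0.1994] target [ 0.4909 -0.1275  0.15  ] shift [ 0.0034 -0.0029  0.1236] spin 0.0008 w 0.02163622902756278 gf 29.944129586219788 F [-1.1 -0.3 -3. ]
rack mm [-1.4 33.8] [-0.35 -0.1   1.78  0.    1.46 -2.17]
(10, [(-0.5, 200), (-0.1, 105), (9.1, 50), (-9.8, 50)])
(30, [(-0.5, 206), (-0.4, 152), (10.1, 40), (-9.0, 50)])
(45, [(-0.3, 207), (-0.4, 149), (1.8, 31), (-5.2, 45)])
(55, [(-10.7, 209), (-0.5, 145), (-3.1, 58), (-11.0, 54)])
top (-55, [(6.0, 79), (-9.4, 159), (-9.9, 88), (10.4, 39)])
top (-30, [(-6.3, 98), (9.7, 70), (-10.0, 95), (11.8, 13)])
top (0, [(-7.8, 162), (-5.1, 70), (-7.8, 38), (10.1, 53)])
top (30, [(0.3, 169), (-0.2, 128), (-0.8, 133), (-5.7, 43)])
top (55, [(-0.8, 174), (-0.1, 127), (-0.8, 125), (-6.6, 41)])
20 -11.0 8.0 92
35 -11.0 8.0 130
50 -11.0 9.0 129
```

View pics/w5b.png

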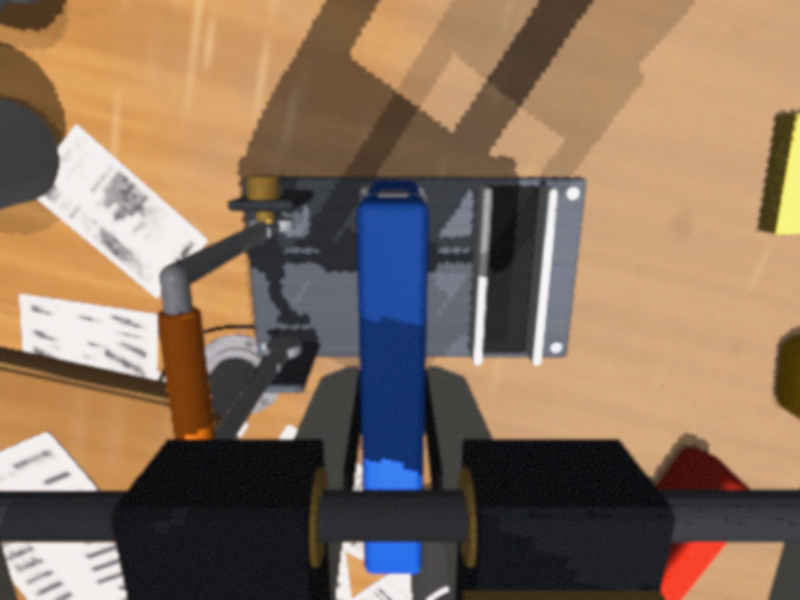

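The file hangs straight over the narrow slot, aligned with the walls, and the brace bar is at left (185,380). I'll lower it to just above the wall tops and re-check.

move_arm(translation=[[0,0,0.04],[0,0,0.09],[0,0,0.13],[0,0,0.14],[0,0,0.14],[0,0,0.14]], spin=[0,0,0,0,0,0], gripper=[1,1,1,1,1,1])

```text
clock: 15.08
tool_pos: [0.4922, -0.1273, 0.1443]
tool_rot: [-0.38, 3.117, -0.001]
force: [0.3, 0.7, -2.0]
width: 0.0218
grasp_force: 29.9
```

```bash
python3 go.py 0 35 120
```

```text
15.075 pos [ 0.4922 -0.1273  0.1443] target [ 0.4909 -0.1275  0.12  ] shift [0.0034 0.0004 0.0607] spin 0.0004 w 0.02184955120188549 gf 29.94419038295746 F [ 0.3  0.7 -2. ]
rack mm [-1.3 35.1] [-0.35 -0.06  1.85  0.    1.35 -2.17]
```

move_arm(translation=[[0.003,0,0.015],[0.003,0,0.03],[0.003,0,0.045],[0.003,0,0.058],[0.003,0,0.058],[0.003,0,0.058]], spin=[0,0,0,0,0,0], gripper=[1,1,1,1,1,1])

```text
clock: 15.82
tool_pos: [0.4906, -0.1274, 0.1203]
tool_rot: [-0.38, 3.118, -0.0]
force: [-0.2, -0.1, -2.5]
width: 0.0214
grasp_force: 29.9
```

No contact forces, and the file bottom is below the wall tops. Release so it drops the last ~12 mm, guided by the walls.

move_arm(translation=[[0,0,0],[0,0,0],[0,0,0],[0,0,0],[0,0,-0.05],[0,0,-0.15],[0,0,-0.25],[0,0,-0.25]], spin=[0,0,0,0,0,0,0,0], gripper=[0.6,0.6,0.6,0.6,0.6,0.6,0.6,0.6])

```text
clock: 16.82
tool_pos: [0.4927, -0.1282, 0.2245]
tool_rot: [-0.379, 3.112, -0.005]
force: [0.6, -0.3, -0.5]
width: 0.0369
grasp_force: 0.0
```

```bash
python3 - <<'E'
from go import *
go(0,35,120)
rk=np.load('poses.npy')[0]
w=snap('wrist','w6');t=snap('top','t6');s=snap('scene','s6')
a=cv2.resize(w['pixels'][80:330,100:400,::-1],(450,375),interpolation=cv2.INTER_CUBIC);b=cv2.resize(s['pixels'][150:275,220:370,::-1],(450,375))[:,:350]
k=s['pixels'].copy()
cv2.imwrite('pics/mix.png',np.hstack([a,b]))
# predicted top corners seated
for n,c in(('w',w),('s',s)): print(n,proj(c,rackpts(rk,[(70,24,110),(70,46,110),(-70,24,110),(-70,46,110),(70,24,124)])).round(1).tolist())
E
```

```text
16.825 pos [ 0.4927 -0.1282  0.2245] target [ 0.4909 -0.1275  0.12  ] shift [0.0055 0.0039 0.2612] spin 0.0004 w 0.03685137321398609 gf 0.0 F [ 0.6 -0.3 -0.5]
rack mm [-1.6 36.1] [-0.36 -0.12  1.76 -0.    1.5  -2.17]
w [[266.3, 109.8], [238.8, 109.8], [264.1, 264.7], [240.5, 264.6], [267.1, 110.8]]
s [[264.0, 221.1], [271.4, 222.9], [277.0, 185.2], [283.9, 186.8], [264.0, 218.3]]
```

View pics/mix.png

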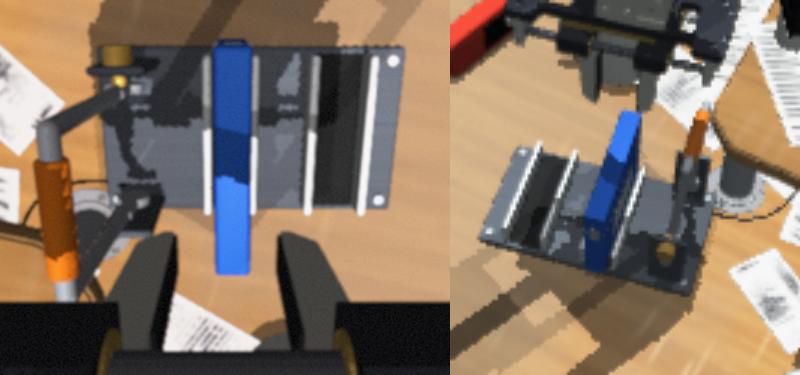

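The file stands in the narrow slot, centred between the walls, and its corners match the seated prediction to about 1–2 px. I'll confirm it is on the floor by touching its top lightly with closed fingers.

move_arm(translation=[[0,0,0],[0,0,0],[0,0,0],[0,0,0.1],[0,0,0.18],[0,0,0.225],[0,0,0.235],[0,0,0.235],[0,0,0.235]], spin=[0,0,0,0,0,0,0,0,0], gripper=[1,1,1,1,1,1,1,1,1])

```text
clock: 18.1
tool_pos: [0.4915, -0.1277, 0.1277]
tool_rot: [-0.379, 3.116, -0.002]
force: [0.6, 0.3, -0.2]
width: 0.0003
grasp_force: 0.0
```

move_arm(translation=[[0,0,0.002],[0,0,0.005],[0,0,0.0075],[0,0,0.0075]], spin=[0,0,0,0], gripper=[1,1,1,1])

```text
clock: 18.6
tool_pos: [0.4909, -0.1277, 0.1243]
tool_rot: [-0.38, 3.118, -0.001]
force: [-2.6, -0.0, 6.9]
width: 0.0008
grasp_force: 3.6
```

Contact at tip height ≈0.110 m with 7 N, so the file is on the floor. Now up and over to the red case.

move_arm(translation=[[0,0,-0.08],[0,0,-0.2],[0,0,-0.32],[0,0.05,-0.4],[0,0.15,-0.42],[0,0.15,-0.42]], spin=[0,0,0,0,0,0], gripper=[0.8,0.5,0.2,0,0,0])

```text
clock: 19.35
tool_pos: [0.4764, -0.0676, 0.2926]
tool_rot: [-0.383, 3.116, -0.001]
force: [0.5, -0.7, -0.3]
width: 0.0557
grasp_force: 0.0
```

```bash
cat >> go.py <<'E'
def gow(T,ang):
    s=observe();M=Ro.from_rotvec(s['tool_rot']).as_matrix();yaw=np.degrees(np.arctan2(M[1,0],M[0,0]));dy=(ang-yaw+90)%180-90
    print('pos',s['tool_pos'].round(4),'shift',(M.T@(np.array(T)-s['tool_pos'])/.4).round(4),'spin',round(-dy/180,4),s['width'])
def redtop(c,rd):
    h=cv2.cvtColor(c['pixels'],cv2.COLOR_RGB2HSV);m=cv2.inRange(h,(0,150,150),(6,255,255))|cv2.inRange(h,(174,150,150),(180,255,255))
    n,l,st,ce=cv2.connectedComponentsWithStats(m);i=1+np.argmax(st[1:,4])
    ys,xs=np.where(l==i);b=cv2.boxPoints(cv2.minAreaRect(np.c_[xs,ys].astype(np.float32)))
    X=np.array([back(c,u,.06) for u in b]);print(st[i],b.round(1).tolist());print(X[:,:2].round(4).tolist(),X.mean(0).round(4),[np.linalg.norm(X[k]-X[k-1]).round(3) for k in range(4)])
    print('pred',proj(c,rackpts(rd,[(60,14,60),(60,-14,60),(-60,-14,60),(-60,14,60)])).round(1).tolist())
E
python3 - <<'E'
from go import *
rd=np.load('poses.npy')[2];t=snap('top','t7');redtop(t,rd);gow([rd[0],rd[1],.25],np.degrees(rd[2]))
E
```

```text
[190 143  16  38 326] [[189.1999969482422, 179.60000610351562], [197.0, 142.39999389648438], [205.39999389648438, 144.10000610351562], [197.6999969482422, 181.39999389648438]]
[[0.5744, 0.1592], [0.6879, 0.1386], [0.6821, 0.1132], [0.5688, 0.1342]] [0.6283 0.1363 0.06  ] [np.float64(0.026), np.float64(0.115), np.float64(0.026), np.float64(0.115)]
pred [[196.7, 141.7], [205.8, 143.0], [198.6, 182.0], [189.2, 180.6]]
pos [ 0.4763 -0.0686  0.2917] shift [-0.4925  0.4033  0.1044] spin 0.1301 0.06015599786430999
```

move_arm(translation=[[-0.08,0.07,0],[-0.17,0.15,0],[-0.26,0.22,0],[-0.35,0.29,0.03],[-0.43,0.35,0.08],[-0.49,0.4,0.1],[-0.4925,0.4033,0.104],[-0.4925,0.4033,0.104],[-0.4925,0.4033,0.104]], spin=[0,0.03,0.07,0.1,0.131,0.131,0.131,0.131,0.131], gripper=[0.3,0.3,0.3,0.3,0.3,0.3,0.3,0.3,0.3])

```text
clock: 20.52
tool_pos: [0.6287, 0.1335, 0.2501]
tool_rot: [0.267, 3.13, -0.0]
force: [0.0, -0.3, -0.2]
width: 0.0648
grasp_force: 0.0
```

```bash
python3 - <<'E'
from go import *
rd=np.load('poses.npy')[2];w=snap('wrist','w8');redtop(w,rd);gow([rd[0],rd[1],.049],np.degrees(rd[2]))
g=w['pixels'].astype(float)
for x in(-50,-35,-20,0,20):
    t=np.arange(-28,28.1,1);p=proj(w,rackpts(rd,[(x,d,60) for d in t]))
    v=map_coordinates(g[:,:,0]-g[:,:,2]-0*g[:,:,1],[p[:,1],p[:,0]],order=1);b=v>.6*v.max();print(x,t[b].min(),t[b].max(),v[::4].astype(int).tolist())
E
```

```text
[ 244  173   24   51 1104] [[244.0, 173.0], [267.0, 173.0], [267.0, 223.0], [244.0, 223.0]]
[[0.6254, 0.1264], [0.6297, 0.1512], [0.6879, 0.142], [0.6834, 0.116]] [0.6566 0.1339 0.06  ] [np.float64(0.059), np.float64(0.025), np.float64(0.059), np.float64(0.026)]
pred [[265.2, 225.0], [240.8, 225.1], [238.9, 118.1], [265.9, 117.9]]
pos [0.6287 0.1336 0.2504] shift [0.0019 0.0046 0.5034] spin -0.0019 0.06524110372766821
-50 -9.0 14.0 [46, 44, 45, 46, 47, 108, 126, 129, 123, 125, 95, 56, 30, 31, 36]
-35 -9.0 15.0 [43, 44, 44, 45, 45, 115, 132, 128, 131, 132, 132, 67, 28, 30, 31]
-20 -5.0 9.0 [49, 43, 46, 39, 38, 114, 127, 176, 203, 151, 109, 65, 29, 31, 32]
0 -10.0 6.0 [71, 73, 71, 68, 40, 160, 194, 168, 168, 89, 88, 58, 69, 67, 68]
20 -10.0 15.0 [68, 70, 69, 63, 51, 184, 202, 196, 201, 203, 196, 100, 67, 69, 68]
```

move_arm(translation=[[0.002,0.009,0.1],[0.002,0.009,0.22],[0.002,0.009,0.34],[0.002,0.009,0.44],[0.002,0.009,0.5],[0.002,0.009,0.503],[0.002,0.009,0.503],[0.002,0.009,0.503],[0.002,0.009,0.503],[0.002,0.009,0.503],[0.002,0.009,0.503],[0.002,0.009,0.503],[0.002,0.009,0.503]], spin=[0,0,0,0,0,0,0,0,0,0,0,0,0], gripper=[0.3,0.3,0.3,0.3,0.3,0.3,0.3,1,1,1,1,1,1], squeeze=20)

```text
clock: 22.2
tool_pos: [0.6285, 0.1384, 0.0485]
tool_rot: [0.265, 3.13, -0.0]
force: [-0.5, -0.2, 1.6]
width: 0.0278
grasp_force: 20.0
```

move_arm(translation=[[0,0,-0.06],[0,0,-0.15],[0,0,-0.25],[0,0,-0.3],[0,0,-0.3]], spin=[0,0,0,0,0], gripper=[1,1,1,1,1])

```text
clock: 22.82
tool_pos: [0.6295, 0.1385, 0.1699]
tool_rot: [0.265, 3.127, 0.001]
force: [0.2, 0.8, -1.2]
width: 0.0282
grasp_force: 20.0
```

```bash
python3 go.py 0 -45 130
```

```text
22.825 pos [0.6295 0.1385 0.1699] target [ 0.4718 -0.0498  0.13  ] shift [ 0.3095 -0.5306  0.0984] spin -0.1306 w 0.028206129322108354 gf 19.978277385234833 F [ 0.2  0.8 -1.2]
rack mm [-198.1 -190.3] [ 0.14  0.28  1.43 -0.    1.43 -1.26]
```

move_arm(translation=[[0.04,-0.06,0],[0.09,-0.15,0],[0.14,-0.24,0],[0.19,-0.33,0],[0.24,-0.42,0],[0.29,-0.5,0.02],[0.3095,-0.5306,0.05],[0.3095,-0.5306,0.09],[0.3095,-0.5306,0.098],[0.3095,-0.5306,0.098],[0.3095,-0.5306,0.098]], spin=[-0.03,-0.06,-0.09,-0.12,-0.1306,-0.1306,-0.1306,-0.1306,-0.1306,-0.1306,-0.1306], gripper=[1,1,1,1,1,1,1,1,1,1,1])

```text
clock: 24.2
tool_pos: [0.4714, -0.0495, 0.1297]
tool_rot: [-0.379, 3.118, -0.0]
force: [0.3, -0.1, -0.8]
width: 0.0278
grasp_force: 20.0
```

```bash
python3 - <<'E'
from go import *
go(0,-45,59);rk=np.load('poses.npy')[0];w=snap('wrist','w9');redtop(w,rk)
z=w['state']['tool_pos'][2]*1e3+11
print('pred at current z',z,proj(w,rackpts(rk,[(60,-31,z),(60,-59,z),(-60,-59,z),(-60,-31,z)])).round(1).tolist())
E
```

```text
24.2 pos [ 0.4714 -0.0495  0.1297] target [ 0.4718 -0.0498  0.059 ] shift [-0.0007 -0.001   0.1767] spin 0.0003 w 0.027788846455660966 gf 19.978274703025818 F [ 0.3 -0.1 -0.8]
rack mm [  0.3 -45.4] [-0.21 -0.14  1.95  0.    1.33 -2.03]
[ 223  158   57  156 6994] [[223.0, 158.0], [279.0, 158.0], [279.0, 313.0], [223.0, 313.0]]
[[0.4354, -0.078], [0.4261, -0.0401], [0.5498, -0.0063], [0.5608, -0.0507]] [ 0.493  -0.0438  0.06  ] [np.float64(0.128), np.float64(0.039), np.float64(0.128), np.float64(0.046)]
pred [[163.2, 132.0], [204.3, 132.0], [210.9, 285.2], [175.6, 285.2]]
pred at current z 140.664452939127 [[217.3, 152.9], [280.8, 152.9], [274.7, 368.1], [224.2, 368.0]]
```

move_arm(translation=[[0.003,0.001,0.04],[0.003,0.001,0.08],[0.003,0.001,0.11],[0.003,0.001,0.13],[0.003,0.001,0.15],[0.003,0.001,0.165],[0.003,0.001,0.173],[0.003,0.001,0.173],[0.003,0.001,0.173]], spin=[0,0,0,0,0,0,0,0,0], gripper=[1,1,1,1,1,1,1,1,1])

```text
clock: 25.38
tool_pos: [0.4697, -0.0499, 0.0604]
tool_rot: [-0.378, 3.118, -0.0]
force: [0.3, 0.1, -2.0]
width: 0.0279
grasp_force: 20.0
```

move_arm(translation=[[0,0,0.003],[0,0,0.004],[0,0,0.004],[0,0,0.004],[0,0,0.004],[0,0,0.004],[0,0,0.004],[0,0,-0.08],[0,0,-0.2],[0,0,-0.35],[0,0.1,-0.5],[0,0.3,-0.55],[0,0.5,-0.55],[0,0.6,-0.55],[0,0.6,-0.55]], spin=[0,0,0,0,0,0,0,0,0,0,0,0,0,0,0], gripper=[1,1,0.6,0.6,0.6,0.6,0.6,0.6,0.6,0.6,0.6,0.6,0.6,0.6,0.6])

```text
clock: 27.25
tool_pos: [0.411, 0.1862, 0.2805]
tool_rot: [-0.383, 3.117, 0.001]
force: [0.2, -0.2, -0.6]
width: 0.0372
grasp_force: 0.0
```

```bash
python3 - <<'E'
from go import *
rk,bl,rd=np.load('poses.npy');t=snap('top','t9');s=snap('scene','s9');print(t['state']['clock'],t['state']['tool_pos'],t['state']['width'],t['state']['force'])
def comp(c,name,rng,pts):
    h=cv2.cvtColor(c['pixels'],cv2.COLOR_RGB2HSV);m=0
    for lo,hi in rng: m=m|cv2.inRange(h,lo,hi)
    p=proj(c,rackpts(rk,pts));x0,y0=(p.min(0)-25).astype(int);x1,y1=(p.max(0)+25).astype(int)
    mm=np.zeros_like(m);mm[y0:y1,x0:x1]=m[y0:y1,x0:x1]
    n,l,st,ce=cv2.connectedComponentsWithStats(mm);i=1+np.argmax(st[1:,4]);ys,xs=np.where(l==i)
    print(name,'got',st[i].tolist(),'box',cv2.boxPoints(cv2.minAreaRect(np.c_[xs,ys].astype(np.float32))).round(1).tolist());print('   pred',p.round(1).tolist())
RED=[((0,120,60),(7,255,255)),((173,120,60),(180,255,255))];BLU=[((98,120,50),(122,255,255))];BR=[((98,100,190),(122,255,255))];RB=[((0,120,190),(6,255,255)),((174,120,190),(180,255,255))];OR=[((8,170,100),(18,255,255))]
for n,c in(('top',t),('scene',s)):
    comp(c,n+' red top',RB,[(60,-31,70),(60,-59,70),(-60,-59,70),(-60,-31,70)])
    comp(c,n+' blue top',BR,[(70,24,110),(70,46,110),(-70,46,110),(-70,24,110)])
    comp(c,n+' red all',RED,[(60,-31,70),(60,-59,70),(-60,-59,70),(-60,-31,70),(60,-31,34),(60,-59,34)])
    comp(c,n+' blue all',BLU,[(70,24,110),(70,46,110),(-70,46,110),(-70,24,110),(70,24,10),(70,46,10)])
    comp(c,n+' bar',OR,[(-28,111,180),(28,111,180)])
# bystanders unmoved: image difference start vs now
for n,a,b in(('top','top0','t9'),('scene','scene0','s9')):
    d=cv2.absdiff(load(a)['pixels'],load(b)['pixels']).max(2);
    for nm,X in(('tape',(.485,.21,.02)),('mug',(.693,-.02,.05)),('tumb',(.479,-.381,.1)),('cam',(.353,-.398,.05)),('stap',(.722,.29,.03))):
        u=proj(load(a),np.array([X]))[0].astype(int);print(n,nm,u,int(np.median(d[u[1]-12:u[1]+12,u[0]-12:u[0]+12])))
E
```

```text
27.25 [0.41103245 0.18615828 0.28047568] 0.037245646739425625 [ 0.23156962 -0.21786402 -0.57722963]
top red top got [253, 195, 17, 39, 332] box [[251.89999389648438, 195.8000030517578], [260.20001220703125, 193.6999969482422], [269.6000061035156, 231.39999389648438], [261.3999938964844, 233.39999389648438]]
   pred [[270.9, 232.4], [261.3, 234.9], [250.9, 194.3], [260.3, 191.9]]
top blue top got [279, 181, 20, 49, 358] box [[278.3999938964844, 182.3000030517578], [285.3999938964844, 180.3000030517578], [298.70001220703125, 228.1999969482422], [291.70001220703125, 230.1999969482422]]
   pred [[291.7, 230.1], [299.5, 228.0], [286.0, 179.2], [278.4, 181.2]]
top red all got [252, 194, 19, 41, 415] box [[250.8000030517578, 195.3000030517578], [260.5, 192.89999389648438], [270.5, 232.89999389648438], [260.79998779296875, 235.3000030517578]]
   pred [[270.9, 232.4], [261.3, 234.9], [250.9, 194.3], [260.3, 191.9], [270.7, 233.1], [261.4, 235.5]]
top blue all got [278, 182, 21, 50, 156] box [[275.20001220703125, 183.39999389648438], [285.0, 180.60000610351562], [298.8999938964844, 229.0], [28
[... 1160 characters left out ...]
 box [[259.29998779296875, 237.1999969482422], [275.3999938964844, 185.60000610351562], [286.8999938964844, 189.10000610351562], [270.79998779296875, 240.8000030517578]]
   pred [[264.0, 221.1], [271.4, 222.9], [283.9, 186.8], [277.0, 185.2], [263.9, 239.3], [270.7, 241.1]]
scene bar got [298, 187, 9, 16, 59] box [[297.29998779296875, 200.8000030517578], [301.70001220703125, 186.0], [306.5, 187.39999389648438], [302.0, 202.1999969482422]]
   pred [[303.4, 187.3], [298.9, 202.3]]
top tape [174 211] 70
top mug [250 140] 2
top tumb [380 207] 4
top cam [383 254] 2
top stap [150 135] 4
scene tape [187 180] 7
scene mug [275 161] 4
scene tumb [351 246] 4
scene cam [336 293] 4
scene stap [208 130] 4
```

Red, blue and bar match their seated predictions to about 1 px in both views. The bystanders are unchanged; the tape's difference in the top view is only the arm hanging over it.

```bash
python3 -c "
from bench import job
print(job.hand_in())"
```

```text
the job is handed in; nothing more can be done
None
```

I swung the brace over to its stop, where it stays by itself, then stood the blue card file in the narrow slot and the red case in the wide slot. I handed the job in at about 27 s; the result isn't shown to me. The final images match the expected positions to about 1–2 px, and the other things on the desk look unmoved.

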